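Slide a module beneath the spring clip of its test fixture

ROBOT

A 7-joint arm with a two-finger parallel gripper is mounted at the origin on a cart in front of the work surface, level with it; the furniture and walls round the work are solid. World frame = base frame: x ahead of the robot, y to its left, z up, the work surface at z = 0. Lengths are in m, angles in rad, forces in N, time in s.
With the tool pointing down it reaches from about 0.4 to 0.85 m from the base axis. Payload 10.4 kg.
Tool frame: the origin (TCP) lies on the centre line of the jaws, within the pads' length; the fingertips stand r.finger_overhang ahead of it and the grasp point (between the pads) lies 5 mm behind it (r.finger_overhang is the distance from the TCP to the fingertips, in m); z points along the fingers, y is the line along which they close (so a half turn about z gives the same grasp; the last joint's range is limited). The gripper opens to 87 mm and grips with 3 to 60 N. Pads are 19 mm wide; open, the fingers measure 117 mm over their backs; the gripper's body (75 mm by 190 mm) begins 51 mm behind the grasp point.
Start: joints at [-1.294, 0.332, -0.065, 1.46, 0.022, 1.35, -0.088], TCP at [0.185, 0.597, 0.237] pointing down, gripper open.
Joint ranges: [-2.6, 2.6], [-0.5, 2.12], [-1.47, 1.34], [0.16, 2.42], [-1.27, 4.41], [0.06, 2.06], [-2.6, 2.6]. Speed limits (rad/s): [2.22, 2.22, 2.79, 2.79, 3.14, 3.14, 3.14].

INTERFACE

Orientations are given as a unit quaternion [x, y, z, w].
In Python, from bench import read_state, viewer, r gives the robot as it stands.
- The arm moves only by the tool carry_out, never from a script. Its argument "moves" is a list of rows, each a list of 6 numbers: the shift along the tool's x, y, z in units of 40 mm (1.0 is 40 mm), then the turn, a rotation vector about the tool's x, y, z in units of 8 degrees (1.0 is 8 degrees). A call has 1 to 20 rows; each row shifts and turns the commanded pose from where the row before left it, along the tool's axes as they then stand; what a row does not reach is not made up. A row lasts 1/8 s, in which the tool goes at most 62.5 mm and 10.7 degrees, less where a joint would pass 70% of its speed; a pose out of reach is approached as far as the arm can. A call is refused whole if a number of a shift passes 1 or a number of a turn 1, either way. A call with a gripper value outside its range is refused whole. "fingers" is the finger opening in mm, from 0 to 87, set as the call begins (left out, the last holds). The fingers move at their own pace and stop on an object; "force" is the grip in N (left out, the last holds). Time passes only in rows, so rows that do not move let the fingers close. It gives the time, the measured TCP pose, the force, the opening and the grip force at its end, in the units of the state.
- read_state(): the state, without advancing time (a new reading comes with each control period).
- viewer.camera(name): name is "side" or "top"; returns a dict with "pixels" (480x640x3 uint8, red, green, blue), "range_z" (480x640 float32, m along the optical axis (not along the pixel's ray), 0 where there is no reading), "fx", "fy", "cx", "cy" (pixels), "k1" (the pictures are not rectified: a ray, as slopes to the right and down, at radius r is drawn at 1 + k1 r^2 times it, then the intrinsics apply), "xyz" and "orientation" of the camera in the world. Camera axes: x right, y down, z forward; pixel columns grow to the right and rows downward; lengths in m; the calibration is good to about 2 mm. A picture is of the moment at which its call begins.
- r.close_job(): hands the job in; it is judged then, once.
The state is a dict: "time": time; "joint_positions": joint angles; "joint_vel": joint speeds; "joint_torque": joint torques, N m; "ee_pos": TCP position; "eef_rot": TCP orientation; "ft_force": force on the tool from outside, world axes, zero at the start; "torque": the same for the moment, N m; "width": finger opening in m; "grip_force": force on a finger pad.
Only numpy, scipy, OpenCV 4.12 (cv2) and the standard library are available. Lean on these libraries where they do the work, as an engineer would, in place of code of your own. Each camera call takes 0.05 s, during which the arm holds its last target. There are 200 camera calls.

TASK

Load the flat blue-topped module into the test fixture using fingertips only: press the clip's red paddle down with one fingertip, and while it stays down use the other fingertip to push the module along its track, beneath the raised clip foot, until it is fully home against the black end stop. Only then let the paddle up, so that the clip closes onto the module. Do not grip or lift the module, and leave the other things on the bench where they are.

Things in the scene. Friction and masses are not known exactly. Their poses are not given: they have to be found in the camera images.
- fixture: Fixed test fixture: smooth, slippery aluminium base plate 140 mm (x) by 80 mm (y -36 to +44 mm); its top, the deck, is 14 mm above the bench. Origin: on the bench, on the track's centre line. +x = push direction, z up. Track: y -23.5 to +23.5 mm between two guide rails 5 mm wide, 7 mm high above the deck. Clip hinge: along x at y 36, z 36 mm, on posts up to z 42 mm at x -64 and +54 mm.
- end_stop (a point): Middle of the foot of the black end stop's face, on the deck, at fixture x = +56, y = 0, z = 14 mm. The stop is 15 mm high; the module's front must come to rest against it.
- foot (a point): Centre of the clip's black rubber foot, a roller of 8 mm diameter, 12 mm long along x (fixture x 34 to 46 mm, y about +8 mm); moves with the clip. Shut and empty its underside is 3 mm above the deck and it blocks the module rigidly; with the paddle level it is 17 mm above the deck. The arm that carries it stays below z = 55 mm.
- clip (a joint): Angle of the spring clip, rad: 0 = shut and empty, grows as the red paddle is pressed down, end of travel 0.62. About 0.30 = foot resting on top of the module; above 0.34 the foot is clear of the module's top; 0.48 = paddle level. It springs back when let go; pressing needs about 4 to 6 N at the paddle.
- paddle (a point): Middle of the red paddle's upper face; moves with the clip. Paddle: 96 mm along fixture x (-70 to +26 mm, a fingertip can slide along it), 38 mm wide, left of the track. Shut it slopes up, away from the track, z 23 to 42 mm. Pressed level it lies at fixture y 46 to 84 mm, face 17.5 mm above the bench: a fingertip at z 15 to 21 mm there holds the clip open.
- module: Loose flat aluminium module, blue label on top, 40 (x) by 44 (y) by 12 mm high, about 60 g, on the deck between the rails. Origin: centre of its underside. It starts with its front short of the clip's foot. Home: origin at fixture x +36, y 0 (side play 1.5), z 14 mm. Push its rear (-x) face, z 14 to 26 mm, e.g. with a tip at the height that holds the paddle down.
- fuse_red: Bystander: small red box of fuses, 28 x 52 x 16 mm, on the bench right of the fixture. Origin: centre of its underside.
- memory_stick: Bystander: red memory stick, 16 x 52 x 8 mm, on the bench left of the paddle. Origin on its underside.
- tape_roll: Bystander: roll of black tape lying flat, 66 mm across, 18 mm high. Origin: centre of its underside.
- fuse_blue: Bystander: small blue box of fuses, 28 x 52 x 16 mm. Origin: centre of its underside.
Mind the look-alikes: they are no part of the job. What is shaped like the module but white or yellow is not meant.

How it is judged:
By the outcome, as a careful person would: the job done as asked, in the order asked, and still so for the second after the job is handed in, with the robot touching nothing.
It also fails if it takes over 40 s, if anything falls off the work surface, if the arm or the gripper's body presses on something with over 40 N, if the wrist force passes 120 N, or if a joint passes its speed limit or range.

## Working session

There is one attempt and no reset: what is moved stays moved. The work goes in short steps, Python scripts to look and compute and a tool call to move; the robot and the scene stay as the last step left them, time stands still between calls to the robot, and variables do not carry over. Pictures are saved under pics/ and viewed, at most 10 in all, crops included, and the job is handed in when it is done.

Besides the shell and the picture viewer there is one more tool, called after ">>>" as name(argument=value, ...) on one line, values as JSON. carry_out: Moves the arm, as the interface text tells. Its arguments: {"type":"object","properties":{"moves":{"type":"array","items":{"type":"array","items":{"type":"number"}}},"fingers":{"type":"number"},"force":{"type":"number"}},"required":["moves"]}

```bash
mkdir -p pics
cat > h.py <<'E'
import numpy as np, cv2
from scipy.spatial.transform import Rotation as R
from bench import read_state, viewer, r
def shot(n):
    c=viewer.camera(n); np.save(f'pics/{n}.npy',c,allow_pickle=True); return c
def load(n): return np.load(f'pics/{n}.npy',allow_pickle=True).item()
def und(c,u,v):
    d=np.array([(u-c['cx'])/c['fx'],(v-c['cy'])/c['fy']]); s=d.copy()
    for _ in range(20): s=d/(1+c['k1']*(s@s))
    return s
def ray(c,u,v):
    s=und(c,u,v); return R.from_quat(c['orientation']).apply([s[0],s[1],1.])
def at_z(c,u,v,z):
    d=ray(c,u,v); o=np.array(c['xyz']); return o+d*(z-o[2])/d[2]
def by_depth(c,u,v):
    z=c['range_z'][int(v)-1:int(v)+2,int(u)-1:int(u)+2]; z=np.median(z[z>0]) if (z>0).any() else np.nan
    return np.array(c['xyz'])+ray(c,u,v)*z
def proj(c,p):
    q=R.from_quat(c['orientation']).inv().apply(np.array(p)-c['xyz']); s=q[:2]/q[2]; s=s*(1+c['k1']*(s@s))
    return s*[c['fx'],c['fy']]+[c['cx'],c['cy']]
E
python3 - <<'E'
from h import *
for n in('top','side'):
    c=shot(n); cv2.imwrite(f'pics/{n}1.png',c['pixels'][:,:,::-1]); print(n,c['xyz'],c['orientation'],c['fx'],c['k1'])
s=read_state(); print(s, r.finger_overhang)
E
```

```text
top [0.39473649 0.08317968 0.92351163] [-0.69917315  0.71250757 -0.04748763  0.03513958] 456.83410814940834 -0.000691438258792253
side [ 0.53468678 -0.83691378  0.81974839] [ 0.90636835  0.00924176 -0.01089596 -0.4222467 ] 612.1153934761821 0.033770684652354645
{'time': 0.1, 'joint_positions': array([-1.29363647,  0.33281215, -0.06471152,  1.4608166 ,  0.02159263,
        1.34990768, -0.08851126]), 'joint_vel': array([-6.78304717e-06, -3.33579039e-03,  4.88623199e-04, -2.31139705e-03,
        5.15239887e-05, -5.89497351e-04, -1.77045182e-03]), 'joint_torque': array([ 1.09891880e-03, -6.24535418e+01,  2.45084701e-02, -3.90725541e+01,
       -6.14691409e-02,  3.62970075e-02,  2.53668634e-05]), 'ee_pos': array([0.18445678, 0.59683113, 0.2358508 ]), 'eef_rot': array([ 1.49311288e-01,  9.88790043e-01, -6.20256859e-04, -7.12725693e-05]), 'ft_force': array([-0.09672715, -0.05695118,  0.58526487]), 'torque': array([ 0.02614864, -0.02564401, -0.01053549]), 'grip_force': 0.0, 'width': 0.08707121090037277} 0.014
```

View pics/top1.png

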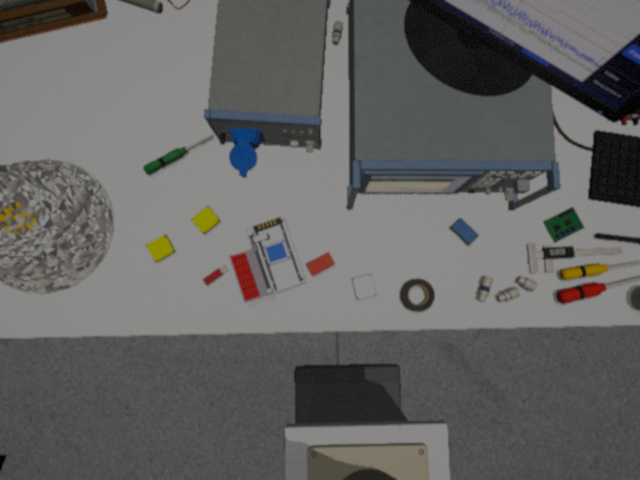

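View pics/side1.png

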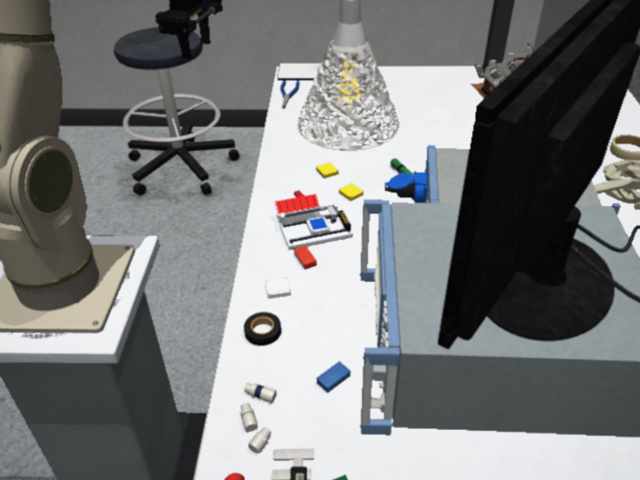

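The top view shows the fixture at about (275,258), the red paddle at (245,277), the module's blue label at (277,253) and the end stop at (268,225). The memory stick is at (215,275) and the red fuse box at (320,264). The side view shows the fixture at about (315,220). Next I'll enlarge both.

Run:
```python
from h import *
for n,(x,y,w,h) in (('top',(200,205,140,105)),('side',(265,180,100,75))):
    c=load(n); k=800//w
    cv2.imwrite(f'pics/{n}2.png',cv2.resize(c['pixels'][y:y+h,x:x+w,::-1],None,fx=k,fy=k,interpolation=cv2.INTER_CUBIC)); print(k)
```

```text
5
8
```

View pics/top2.png

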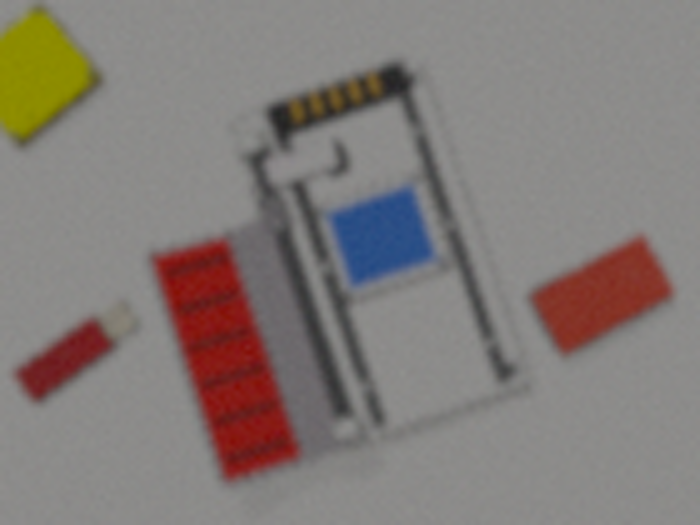

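View pics/side2.png

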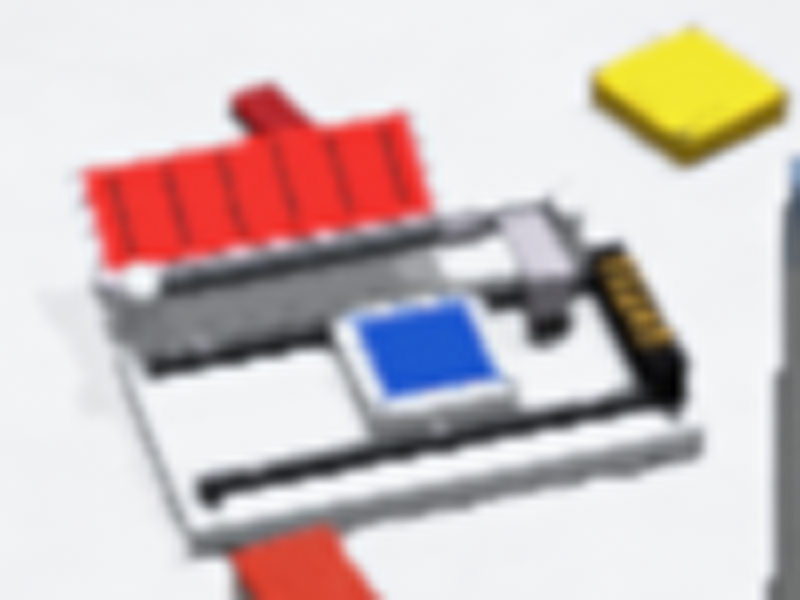

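The paddle is shut and the module sits short of the black foot. In the top crop the paddle corners are (155,255), (228,480) and (298,457), and the label corners are (330,215), (412,188), (435,262) and (350,287). In the side crop the paddle corners are (83,172), (410,112), (105,268) and (432,212). I'll fit the pose to these points.

```bash
cat > fit.py <<'E'
from h import *
from scipy.optimize import least_squares
T=lambda u,v:(200+u/5-.4,205+v/5-.4); S=lambda u,v:(265+u/8-.44,180+v/8-.44)
P=[('top',T(155,255),(26,87.1,41.8)),('top',T(228,480),(-70,87.1,41.8)),('top',T(298,457),(-70,53.4,24.2)),
('top',T(530,388),(-70,-36,14)),
('side',S(83,172),(-70,87.1,41.8)),('side',S(410,112),(26,87.1,41.8)),('side',S(105,268),(-70,53.4,24.2)),('side',S(432,212),(26,53.4,24.2)),
('side',S(193,540),(-70,-36,14)),('side',S(700,432),(70,-36,14)),('top',T(283,130),(56,23,29)),('top',T(408,90),(56,-23,29))]
C={n:load(n) for n in('top','side')}
def w(p,q): 
    a=p[2]; c,s=np.cos(a),np.sin(a); q=np.array(q)/1e3
    return np.array([p[0]+c*q[0]-s*q[1],p[1]+s*q[0]+c*q[1],q[2]])
f=lambda p:np.concatenate([proj(C[n],w(p,q))-uv for n,uv,q in P])
s=least_squares(f,[.45,.2,.2],loss='soft_l1'); p=s.x
if __name__=='__main__':
    print(p,np.degrees(p[2])); print(f(p).reshape(-1,2).round(2))
    inv=lambda v:(np.array([[np.cos(p[2]),np.sin(p[2])],[-np.sin(p[2]),np.cos(p[2])]])@(v[:2]-p[:2])*1e3).round(1)
    for u in [(330,215),(412,188),(435,262),(350,287)]: print('label top',inv(at_z(C['top'],*T(*u),.026)))
    for u in [(335,318),(380,408),(515,385),(470,297)]: print('mod side',inv(at_z(C['side'],*S(*u),.026)))
    for u in [(15,375),(40,402),(132,320),(110,300)]: print('stick',inv(at_z(C['top'],*T(*u),.008)))
    for u in [(530,297),(640,237),(672,290),(565,355)]: print('fuse',inv(at_z(C['top'],*T(*u),.016)))
    for u in [(100,78),(40,8),(20,140)]: print('yel',inv(at_z(C['top'],*T(*u),.012)))
    for q in[(0,0),(-45,15),(-50,60)]: print(w(p,(*q,0)))
    print('depth plate',by_depth(C['top'],*T(430,340)),by_depth(C['top'],*T(190,300)))
E
python3 fit.py
```

```text
[0.48543939 0.16716041 0.30259567] 17.337454873702715
[[-0.9  -1.52]
 [-0.73  0.96]
 [ 3.31 -0.01]
 [ 0.62 -0.53]
 [-1.72 -0.74]
 [ 0.32 -0.71]
 [-0.56  2.87]
 [ 1.85  2.09]
 [-1.65 -1.52]
 [ 0.38 -0.48]
 [ 1.47 -0.43]
 [-1.31  0.34]]
label top [18.5 18.9]
label top [ 18.5 -15.1]
label top [-12.3 -14.7]
label top [-11.1  20. ]
mod side [-13.6  21.8]
mod side [-12.1 -18.2]
mod side [ 24.  -19.1]
mod side [23.1 20.2]
stick [ -0.6 158.5]
stick [-14.  152.2]
stick [  5.7 108. ]
stick [ 16.2 114. ]
fuse [-36.4 -45.8]
fuse [-27.4 -94.9]
fuse [ -51.6 -100.3]
fuse [-62.7 -51.8]
yel [102.6  91. ]
yel [137.7 105.6]
yel [ 88.5 128.7]
[0.48543939 0.16716041 0.        ]
[0.43801392 0.16806895 0.        ]
[0.41983114 0.20953444 0.        ]
depth plate [0.44819584 0.15273409 0.01270441] [0.46398791 0.24353484 0.03752953]
```

```bash
sed -i "s/^C={n/P=[q for q in P if q[2][1]!=53.4]\nC={n/" fit.py; python3 fit.py | head -20
python3 - <<'E'
from fit import *
# depth cross-check: heights in fixture frame profile across y at x=-30 
c=C['top']
for x in(-55,0,20):
    print(x,[(y,)+tuple((by_depth(c,*proj(c,w(p,(x,y,20))))*1e3).round(0)) for y in(-50,-38,-32,0,40,60,70,80,90,100)])
E
```

```text
[0.48567628 0.16600886 0.30652926] 17.562832934283193
[[-0.3  -1.47]
 [ 0.07  0.95]
 [ 1.31 -0.77]
 [-1.79 -0.32]
 [ 0.24 -0.4 ]
 [-1.47 -1.09]
 [ 0.53 -0.22]
 [ 1.96 -0.48]
 [-0.84  0.21]]
label top [18.7 20. ]
label top [ 18.6 -14. ]
label top [-12.2 -13.5]
label top [-10.9  21.2]
mod side [-13.4  23. ]
mod side [-12. -17.]
mod side [ 24. -18.]
mod side [23.3 21.3]
stick [  0.2 159.6]
stick [-13.3 153.4]
-55 [(-50, np.float64(449.0), np.float64(102.0), np.float64(15.0)), (-38, np.float64(446.0), np.float64(114.0), np.float64(-1.0)), (-32, np.float64(443.0), np.float64(119.0), np.float64(15.0)), (0, np.float64(434.0), np.float64(150.0), np.float64(12.0)), (40, np.float64(421.0), np.float64(186.0), np.float64(37.0)), (60, np.float64(415.0), np.float64(206.0), np.float64(25.0)), (70, np.float64(412.0), np.float64(214.0), np.float64(31.0)), (80, np.float64(409.0), np.float64(223.0), np.float64(36.0)), (90, np.float64(406.0), np.float64(232.0), np.float64(39.0)), (100, np.float64(403.0), np.float64(249.0), np.float64(-1.0))]
0 [(-50, np.float64(503.0), np.float64(119.0), np.float64(0.0)
[... 488 characters left out ...]
t64(40.0)), (100, np.float64(457.0), np.float64(265.0), np.float64(-0.0))]
20 [(-50, np.float64(523.0), np.float64(125.0), np.float64(-0.0)), (-38, np.float64(519.0), np.float64(137.0), np.float64(0.0)), (-32, np.float64(515.0), np.float64(142.0), np.float64(13.0)), (0, np.float64(504.0), np.float64(172.0), np.float64(25.0)), (40, np.float64(491.0), np.float64(208.0), np.float64(37.0)), (60, np.float64(486.0), np.float64(229.0), np.float64(24.0)), (70, np.float64(483.0), np.float64(237.0), np.float64(31.0)), (80, np.float64(479.0), np.float64(246.0), np.float64(34.0)), (90, np.float64(476.0), np.float64(254.0), np.float64(39.0)), (100, np.float64(476.0), np.float64(272.0), np.float64(-0.0))]
```

```bash
cat > plan.py <<'E'
from h import *
F=np.array([.4855,.168]); A=.304
FR=R.from_euler('z',A)
def now():
    s=read_state(); q=R.from_quat(s['eef_rot']); f=FR.inv().apply(np.r_[s['ee_pos'][:2]-F,s['ee_pos'][2]])*1e3
    print('t',s['time'],'fix',f.round(1),'tipz',round(f[2]-14,1),'F(fix)',FR.inv().apply(s['ft_force']).round(2),'w',s['width'],'turn to aligned (units)',((q.inv()*FR*R.from_quat([0,1,0,0])).as_rotvec(degrees=True)/8).round(3))
    return f,q,s
def to(world):
    f,q,s=now(); print('units',(q.inv().apply(np.array(world)-s['ee_pos'])/.04).round(2))
def tofix(x,y,tipz): to(np.r_[F,0]+FR.apply(np.array([x,y,tipz+14])/1e3))
E
python3 - <<'E'
from plan import *
q=FR*R.from_quat([0,1,0,0])
now()
a=read_state()['ee_pos'];b=np.array([.25,.38,.237]);c=np.r_[F,0]+FR.apply([-.04,.0335,.134])
print(c,q.inv().apply(b-a)/.04,q.inv().apply(c-b)/.04)
E
```

```text
t 0.1 fix [-158.9  499.3  235.9] tipz 221.9 F(fix) [-0.11 -0.03  0.59] w 0.08707121090037277 turn to aligned (units) [-9.000e-03 -2.000e-03 -4.324e+00]
[0.43730627 0.18799035 0.134     ] [ 0.05920502 -5.66270929 -0.02873007] [-3.03104146 -5.98183729  2.575     ]
```

>>> carry_out(moves=[[0, 0, 0, 0, 0, -0.86], [0, 0, 0, 0, 0, -0.86], [0, 0, 0, 0, 0, -0.86], [0, 0, 0, 0, 0, -0.86], [0, 0, 0, 0, 0, -0.88], [0, -0.8, 0, 0, 0, 0], [0, -0.8, 0, 0, 0, 0], [0, -0.8, 0, 0, 0, 0], [0, -0.8, 0, 0, 0, 0], [0, -0.8, 0, 0, 0, 0], [0, -0.8, 0, 0, 0, 0], [0, -0.8, 0, 0, 0, 0]], fingers=52)

```text
time: 1.6
ee_pos: [0.2517, 0.3822, 0.2363]
eef_rot: [-0.151, 0.989, -0.0, -0.0]
ft_force: [-0.3, 0.4, 0.3]
width: 0.0519
grip_force: 0.0
```

```bash
python3 -c "
from plan import *
tofix(-40,33.5,120)"
```

```text
t 1.6 fix [-159.   274.3  236.3] tipz 222.3 F(fix) [-0.18  0.45  0.27] w 0.05191305519516479 turn to aligned (units) [-0.001 -0.002 -0.005]
units [-2.98 -6.02  2.56]
```

>>> carry_out(moves=[[-0.42, -0.86, 0.2, 0, 0, 0], [-0.42, -0.86, 0.3, 0, 0, 0], [-0.42, -0.86, 0.4, 0, 0, 0], [-0.42, -0.86, 0.4, 0, 0, 0], [-0.42, -0.86, 0.4, 0, 0, 0], [-0.44, -0.86, 0.4, 0, 0, 0], [-0.44, -0.86, 0.46, 0, 0, 0], [0, 0, 0.6, 0, 0, 0], [0, 0, 0.6, 0, 0, 0], [0, 0, 0.3, 0, 0, 0], [0, 0, 0, 0, 0, 0]])

```text
time: 2.98
ee_pos: [0.4367, 0.189, 0.0737]
eef_rot: [-0.151, 0.988, -0.0, -0.001]
ft_force: [-0.0, -0.2, 0.8]
width: 0.052
grip_force: 0.0
```

Run:
```python
from plan import *
tofix(-40,33.5,18)
c=shot('side'); x,y,w,h=250,160,120,90
cv2.imwrite('pics/side3.png',cv2.resize(c['pixels'][y:y+h,x:x+w,::-1],None,fx=6,fy=6,interpolation=cv2.INTER_CUBIC))
```

```text
t 2.975 fix [-40.2  34.6  73.7] tipz 59.7 F(fix) [-0.07 -0.22  0.85] w 0.052034555580741645 turn to aligned (units) [-0.003 -0.01  -0.003]
units [-0.01 -0.03  1.04]
```

View pics/side3.png

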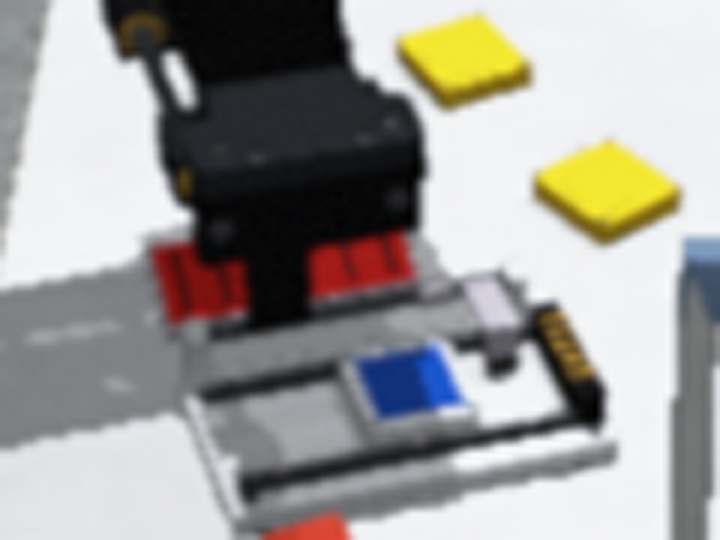

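The fingers hang above the fixture, with the near fingertip at crop (280,320), which is image pixel (296.5,213). I'll compare that with the prediction.

Run:
```python
from plan import *
c=load('side')
for a in(-9.5,9.5):
    print((proj(c,np.r_[F,0]+FR.apply(np.array([-40.2+a,34.6-41,59.7])/1e3))-[250,160])*6)
# deck rail left-rear & module rear-right corners, predicted
for q in((-70,-36,14),(70,-36,14),(-15,-22,26)): print(q,(proj(c,np.r_[F,0]+FR.apply(np.array(q)/1e3))-[250,160])*6)
```

```text
[254.22552501 343.60798079]
[308.53707145 333.72162361]
(-70, -36, 14) [222.77985256 511.77592743]
(70, -36, 14) [614.86035517 436.74850663]
(-15, -22, 26) [367.43164426 430.07366444]
```

>>> carry_out(moves=[[0, -0.02, 0.2, 0, 0, 0], [0, 0, 0.2, 0, 0, 0], [0, 0, 0.15, 0, 0, 0], [0, 0, 0.15, 0, 0, 0], [0, 0, 0.12, 0, 0, 0], [0, 0, 0.1, 0, 0, 0], [0, 0, 0.07, 0, 0, 0], [0, 0, 0.04, 0, 0, 0], [0, 0, 0, 0, 0, 0], [0, 0, 0, 0, 0, 0]])

```text
time: 4.28
ee_pos: [0.4386, 0.1861, 0.0335]
eef_rot: [-0.15, 0.989, -0.001, 0.0]
ft_force: [0.1, -11.1, 12.1]
width: 0.0521
grip_force: 6.5
```

Run:
```python
from plan import *
tofix(-40,33.5,18)
c=shot('side'); x,y,w,h=260,170,100,75
cv2.imwrite('pics/side4.png',cv2.resize(c['pixels'][y:y+h,x:x+w,::-1],None,fx=8,fy=8,interpolation=cv2.INTER_CUBIC))
```

```text
t 4.275 fix [-39.3  31.3  33.5] tipz 19.5 F(fix) [ -3.19 -10.66  12.14] w 0.052063247214140206 turn to aligned (units) [-0.015  0.003 -0.021]
units [0.02 0.05 0.04]
```

View pics/side4.png

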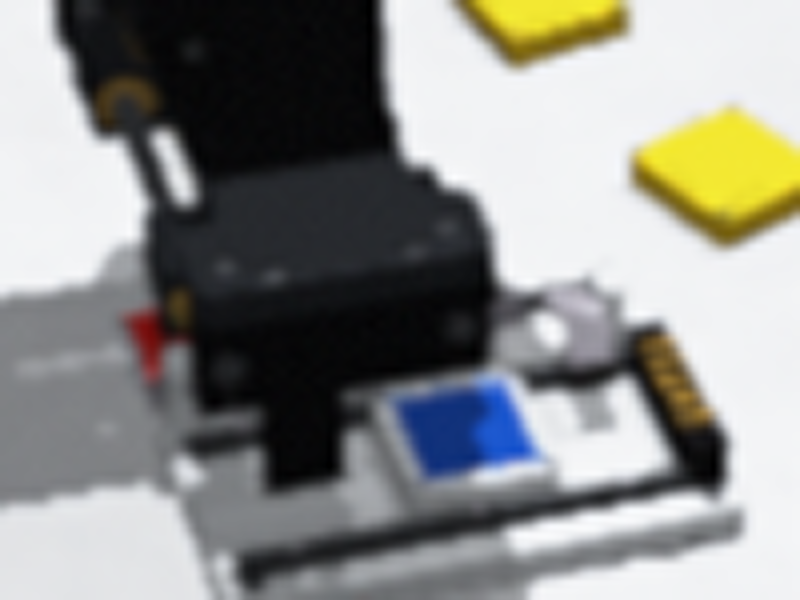

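The paddle is held level at tip z 19.5 mm. The drag in y fits friction on the paddle, and the foot is raised. The tip at about crop (300,480) is behind the module's rear edge at (390,440). Now the push.

>>> carry_out(moves=[[-0.1, 0, 0.04, 0, 0, 0], [-0.1, 0, 0, 0, 0, 0], [-0.1, 0, 0, 0, 0, 0], [-0.1, 0, 0, 0, 0, 0], [-0.08, 0, 0, 0, 0, 0], [-0.08, 0, 0, 0, 0, 0], [-0.08, 0, 0, 0, 0, 0], [-0.08, 0, 0, 0, 0, 0], [-0.08, 0, 0, 0, 0, 0], [-0.08, 0, 0, 0, 0, 0], [-0.08, 0, 0, 0, 0, 0], [0, 0, 0, 0, 0, 0]])

```text
time: 5.82
ee_pos: [0.4736, 0.2001, 0.0313]
eef_rot: [-0.151, 0.988, 0.0, -0.001]
ft_force: [-4.2, -1.7, 5.8]
width: 0.0525
grip_force: 3.1
```

Run:
```python
from plan import *
tofix(6.5,33.5,18)
c=shot('side'); x,y,w,h=260,170,100,75
cv2.imwrite('pics/side5.png',cv2.resize(c['pixels'][y:y+h,x:x+w,::-1],None,fx=8,fy=8,interpolation=cv2.INTER_CUBIC))
```

```text
t 5.825 fix [-1.7 34.1 31.3] tipz 17.3 F(fix) [-4.55 -0.37  5.8 ] w 0.05246324663284544 turn to aligned (units) [ 0.003 -0.008 -0.003]
units [-0.21 -0.02 -0.02]
```

View pics/side5.png

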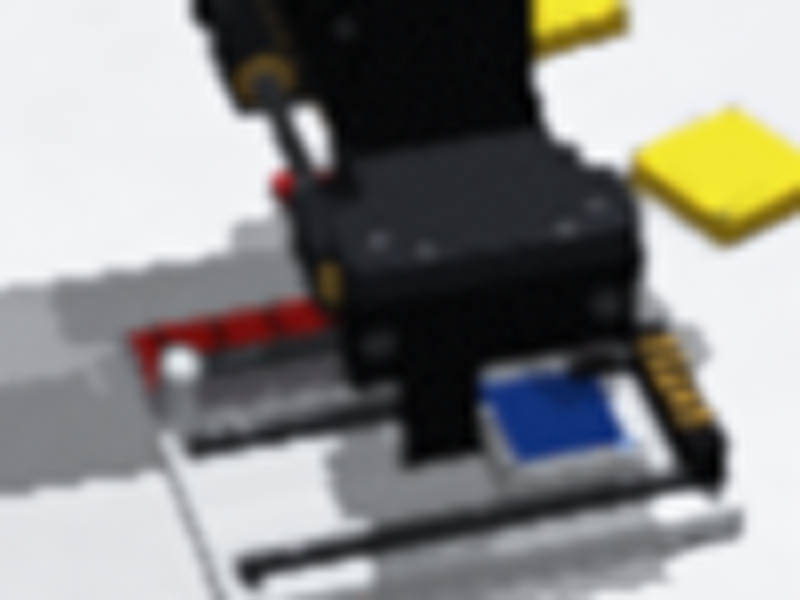

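The module is now under the raised foot, with its front edge at about crop (625,440) and roughly 8 mm short of the stop. The push continues gently.

>>> carry_out(moves=[[-0.05, 0, 0, 0, 0, 0], [-0.05, 0, 0, 0, 0, 0], [-0.04, 0, 0, 0, 0, 0], [-0.04, 0, 0, 0, 0, 0], [0, 0, 0, 0, 0, 0]])

```text
time: 6.5
ee_pos: [0.4803, 0.2021, 0.0313]
eef_rot: [-0.151, 0.988, 0.0, -0.001]
ft_force: [-3.8, -1.7, 6.9]
width: 0.0517
grip_force: 3.2
```

>>> carry_out(moves=[[-0.03, 0, 0, 0, 0, 0], [-0.03, 0, 0, 0, 0, 0], [0, 0, 0, 0, 0, 0]])

```text
time: 6.88
ee_pos: [0.4813, 0.2022, 0.0309]
eef_rot: [-0.151, 0.989, -0.0, -0.002]
ft_force: [-9.0, -4.0, 9.9]
width: 0.0521
grip_force: 6.0
```

```bash
python3 -c "
from plan import *
tofix(6.5,33.5,18)"
```

```text
t 6.875 fix [ 6.2 33.9 30.9] tipz 16.9 F(fix) [-9.79 -1.17  9.86] w 0.05210566931171363 turn to aligned (units) [ 0.    -0.032 -0.004]
units [-0.01 -0.01 -0.03]
```

>>> carry_out(moves=[[-0.03, 0, -0.02, 0, 0, 0], [-0.03, 0, 0, 0, 0, 0], [0, 0, 0, 0, 0, 0]])

```text
time: 7.25
ee_pos: [0.4815, 0.2022, 0.0308]
eef_rot: [-0.151, 0.989, -0.001, -0.004]
ft_force: [-15.4, -4.9, 11.4]
width: 0.0518
grip_force: 9.4
```

Run:
```python
from plan import *
now()
c=shot('side'); x,y,w,h=280,180,80,60
cv2.imwrite('pics/side6.png',cv2.resize(c['pixels'][y:y+h,x:x+w,::-1],None,fx=10,fy=10,interpolation=cv2.INTER_CUBIC))
```

```text
t 7.25 fix [ 6.5 33.8 30.8] tipz 16.8 F(fix) [-16.2   -0.07  11.42] w 0.05181845973578102 turn to aligned (units) [-0.001 -0.065 -0.006]
```

View pics/side6.png

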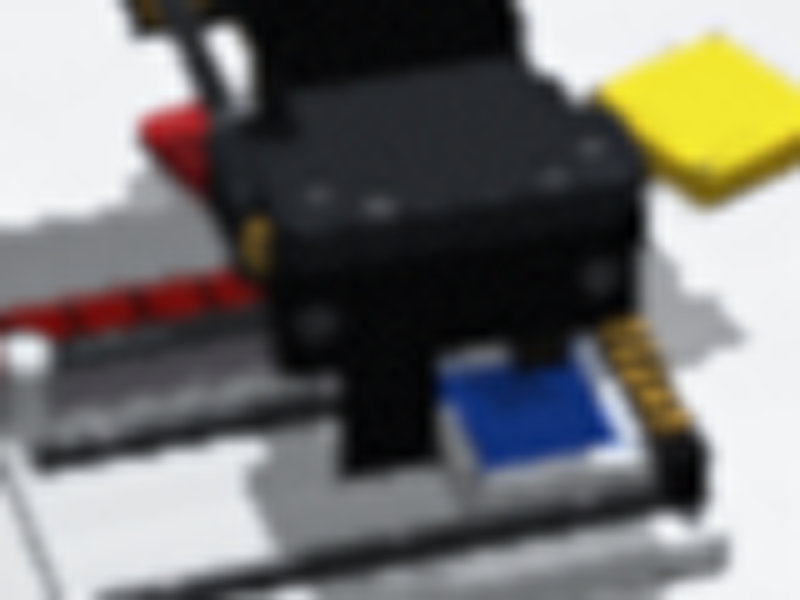

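The module's front edge meets the stop's face at about crop (640,440), and motion has stalled while the force rises, so it is home. I'll back off a few mm with the paddle still down, then lift.

>>> carry_out(moves=[[0.07, 0, 0, 0, 0, 0], [0.07, 0, 0, 0, 0, 0], [0.06, 0, 0, 0, 0, 0], [0, 0, 0, 0, 0, 0], [0, 0, -0.06, 0, 0, 0], [0, 0, -0.1, 0, 0, 0], [0, 0, -0.1, 0, 0, 0], [0, 0, -0.1, 0, 0, 0], [0, 0, -0.15, 0, 0, 0], [0, 0, -0.2, 0, 0, 0], [0, 0, -0.4, 0, 0, 0], [0, 0, -0.6, 0, 0, 0], [0, 0, -0.8, 0, 0, 0], [0.4, 0, -0.8, 0, 0, 0], [0.8, 0, -0.4, 0, 0, 0], [0.8, 0, 0, 0, 0, 0], [0.8, 0, 0, 0, 0, 0], [0, 0, 0, 0, 0, 0]])

```text
time: 9.55
ee_pos: [0.3699, 0.1672, 0.1815]
eef_rot: [-0.151, 0.988, 0.001, 0.0]
ft_force: [0.1, 0.1, -0.5]
width: 0.052
grip_force: 0.0
```

Run:
```python
from plan import *
now()
c=shot('side'); x,y,w,h=265,180,100,75
cv2.imwrite('pics/side7.png',cv2.resize(c['pixels'][y:y+h,x:x+w,::-1],None,fx=8,fy=8,interpolation=cv2.INTER_CUBIC))
```

```text
t 9.55 fix [-110.6   33.9  181.5] tipz 167.5 F(fix) [ 0.1  0.1 -0.5] w 0.05202149821895627 turn to aligned (units) [ 0.007  0.008 -0.001]
```

View pics/side7.png

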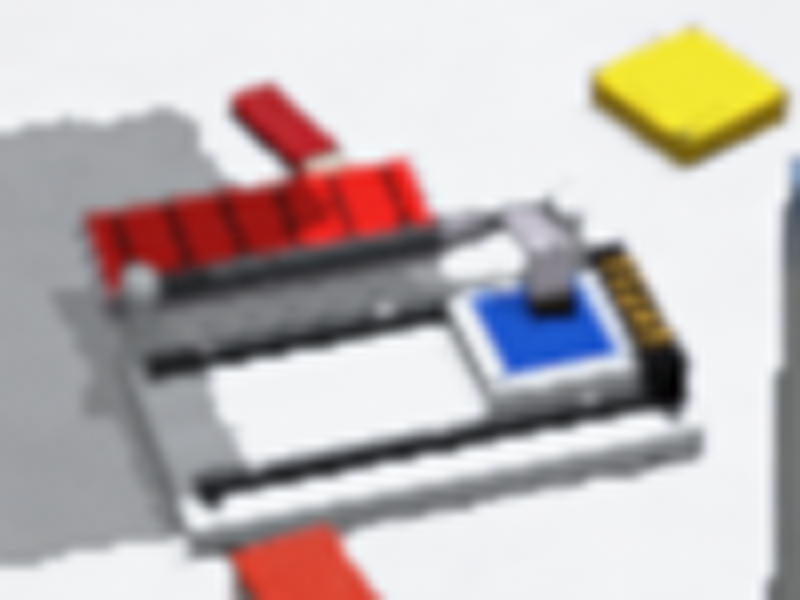

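The module is against the stop, its front edge at about crop (640,375), and the foot at (550,302) rests on the label. The memory stick and fuse box have not moved, and the arm is clear.

```bash
python3 -c "
from bench import r
print(r.close_job())"
```

```text
the job is handed in; nothing more can be done
None
```

The module is fully home against the black end stop with the clip closed on it, the bystanders seen in the last picture (memory stick, red fuse box) are unmoved, and the job was handed in at about 9.6 s.

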